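Close up the loaded blood analyser and start its run

ROBOT

A 6-joint arm with a two-finger parallel gripper is mounted at the origin on the work surface. World frame = base frame: x ahead of the robot, y to its left, z up, the work surface at z = 0. Lengths are in mm, angles in rad, forces in N, time in s.
With the tool pointing down it reaches from about 350 to 975 mm from the base axis. Payload 7.1 kg.
Tool frame: the origin (TCP) lies midway between the tips of the shut fingers; the grasp point (between the pads) lies 19 mm behind it (ctrl.tcp_to_grasp is the distance from the TCP to the grasp point, in mm); z points along the fingers, y is the line along which they close (so a half turn about z gives the same grasp; the last joint's range is limited). The gripper opens to 88 mm and grips with 3 to 60 N. Pads are 20 mm wide; open, the fingers measure 115 mm over their backs; the gripper's body (75 mm by 178 mm) begins 61 mm behind the grasp point.
Start: joints at [-1.336, 0.423, 1.63, -0, 1.089, -0.019], TCP at [156.946, -604.957, 222.675] pointing down, gripper open.
Joint ranges: [-3, 3], [-0.9, 2.11], [0.09, 2.58], [-1.31, 4.45], [0.11, 2.69], [-2.54, 2.54]. Speed limits (rad/s): [2.39, 2.39, 3.01, 3.14, 3.14, 3.14].

INTERFACE

Orientations are given as a rotation vector (axis times angle).
In Python, from workcell import get_obs, cams, ticket, boxes_of, ctrl gives the robot as it stands.
- The arm moves only by the shell command python3 -m creep 'ROWS' [OPENING]. ROWS is JSON, one flat list of numbers, 4 for each row, row after row: the shift along the world's x, y, z in m, then the turn about the world's z in rad. In form: [tx, ty, tz, spin, tx, ty, tz, spin, ...]. A call has 1 to 10 rows; each row is the pose to reach, as a shift and turn from the pose commanded when the call began; what a row does not reach only later rows make up. A row lasts 1/12 s, in which the tool goes at most 41.7 mm and 7.16 degrees, less where a joint would pass 70% of its speed; a pose out of reach is approached as far as the arm can. A call with a gripper value outside its range is refused whole. OPENING is the opening, from 0 (shut) to 1 (fully open), set as the call begins (- or left out, the last holds). The fingers move at their own pace and stop on an object; the grip force is fixed at half the most. Time passes only in rows, so rows that repeat a pose let the fingers close. It gives the time, the measured TCP pose, the force, the opening and the grip force at its end, in the units of the state.
- get_obs(): the state, without advancing time (a new reading comes with each control period).
- cams.get_image(name): name is "scene" or "top" or "wrist"; returns (picture, depth): 480x640x3 uint8, red, green, blue; 480x640 float32, mm along the optical axis (not along the pixel's ray), 0 where there is no reading.
- cams.get_calibration(name): a dict with "mtx" (3x3 intrinsics, pixels), "R" (3x3) and "t" (3): a world point X has camera coordinates R X + t; the wrist camera has in their place "mount" (4x4, takes a point from camera to tool coordinates, whose origin is the TCP and whose axes are the flange's). Camera axes: x right, y down, z forward; pixel columns grow to the right and rows downward; lengths in mm; the calibration is good to about 2 mm. A picture is of the moment at which its call begins: read the wrist's pose just before it. get_calibration takes no time and is no camera call.
- ticket.close_job(): hands the job in; it is judged then, once.
Trained networks look in the newest picture that a camera, given by its name, has taken for a name from the list of things; names that differ only in an ending like _2 or _b are one class to them, and where a whole thing is asked for, a point or a joint stands for the part that bears it (a point fixed in the world has none). Each returns a list of dicts, best first, with "score" (0 to 1); they miss things now and then, are a little off and sometimes report something else, mostly with a low value. They report only what shows in the picture. A call takes as long as a camera call.
- boxes_of(camera, target): "centre" ([column, row] in pixels, amid what is visible of it).
The state is a dict: "t": time; "qpos": joint angles; "qvel": joint speeds; "joint_torque": joint torques, N m; "ee_pos": TCP position; "orientation": TCP orientation; "ft_force": force on the tool from outside, world axes, zero at the start; "moment": the same for the moment, N m; "width": finger opening in mm; "grasp_force": force on a finger pad.
Only numpy, scipy, OpenCV 4.12 (cv2) and the standard library are available. Lean on these libraries where they do the work, as an engineer would, in place of code of your own. Each camera call takes 0.05 s, during which the arm holds its last target. There are 200 camera calls.

TASK

The low white blood analyser has been loaded but left open. With the fingertips only, push its sample drawer fully home and push its top lid down until it is fully shut (in either order), then press the larger of the two round keys on its top fully down and let it spring back. Leave the smaller key and the vial, pots and other things around it alone: do not lift, shove or tip them.

Things in the scene. Friction and masses are not known exactly. Their poses are not given: they have to be found in the camera images.
- analyser: low white bench analyser fixed to the bench, 260 mm deep (x) by 260 mm wide (y) by 96 mm high. Origin at the centre of its underside; its own -x axis points out of its front face (at x = -130 mm), its +y axis to the left for someone standing before its front and facing it, z up. Front left: the drawer (low, in the front face) and, farther back on top, the lid over a round well. Front right, on top: the two keys
- drawer (a joint): opening of the sample drawer in m: 0 fully home (a firm stop), about 0.05 to 0.1 at the start, travel 0.12 at most. It slides out along the analyser's -x axis, stays where it is left and takes about 2 N to move
- drawer_front (a point): centre of the outer face of the drawer's upright grey front plate (108 mm wide along the analyser's y, 52 mm high from 10 to 62 mm above the bench, 8 mm thick); moves with the drawer. In the analyser's frame it is at (-138 mm - opening, 58 mm, 36 mm). Behind the plate is an open tray with six capped vials fixed in it, 54 mm high
- lid (a joint): opening angle of the lid in rad: 0 fully shut and level (a firm stop), about 1.1 to 1.4 (nearly upright, leaning to the analyser's front) at the start, 1.6 at most. A stiff hinge: it stays where it is left; 1 to 2.5 N near the free edge moves it
- lid_hinge (a point): middle of the lid's hinge line, which runs along the analyser's y axis; in the analyser's frame at (86 mm, 58 mm, 98 mm). The lid is a flat grey panel 132 mm long from this line to its free edge, 108 mm wide, 6 mm thick. When shut it reaches from here along the analyser's -x, its underside at the height of this line; opening lifts its free edge, and its outer face (top when shut) then looks to the analyser's rear
- lid_edge (a point): middle of the lid's free edge, on its outer face; moves with the lid
- start_key (a joint): travel of the larger key in m: 0 up, 0.006 fully down; it presses straight down against a spring, about 4 N when fully down, and springs back
- start_key_top (a point): centre of the top of the larger key, white, round, 32 mm across, in a grey housing. It and the smaller key stand 64 mm apart in a row along the front edge of the analyser's top (in the analyser's frame at x = -92 mm, y = -96 and -32 mm); which of them is on which place changes
- standby_key (a joint): travel of the smaller key in m: 0 up, 0.006 fully down; not to be pressed
- standby_key_top (a point): centre of the top of the smaller key, white, round, 18 mm across, in a grey housing
- vial: small clear capped vial (22 mm across, 42 mm tall) standing on the analyser's top, some 75 mm behind the front keys (bystander, not to be disturbed; origin at the centre of its underside, z up)
- pot_a: capped specimen pot, 48 mm across, 60 mm tall, standing on the bench in front of the analyser's right half (bystander, not to be disturbed; origin at the centre of its underside, z up)
- pot_b: capped specimen pot, 48 mm across, 60 mm tall, standing on the bench some way in front of the open drawer (bystander, not to be disturbed; origin at the centre of its underside, z up)
- wash_bottle: white bottle, 64 mm across, 170 mm tall (bystander, not to be disturbed; origin at the centre of its underside, z up)
- tip_box: blue box with clear cover, 122 x 87 x 68 mm (bystander, not to be disturbed; origin at the centre of its underside, z up)
- pipette: hand pipette lying on the bench along its x axis, 270 mm long, 24 mm thick (bystander, not to be disturbed; origin at the centre of its underside, z up)
- tube_rack: white rack 60 x 160 x 45 mm with ten capped tubes, 90 mm tall in all (bystander, not to be disturbed; origin at the centre of its underside, z up)

How it is judged:
By the outcome, as a careful person would: the job done as asked, in the order asked, and still so for the second after the job is handed in, with the robot touching nothing.
It also fails if it takes over 59 s, if anything falls off the work surface, if the arm or the gripper's body presses on something with over 40 N, if the wrist force passes 120 N, or if a joint passes its speed limit or range.

## Working session

There is one attempt and no reset: what is moved stays moved. The work goes in short steps, Python scripts to look and compute and a shell command to move; the robot and the scene stay as the last step left them, time stands still between calls to the robot, and variables do not carry over. Pictures are saved under pics/ and viewed, at most 10 in all, crops included, and the job is handed in when it is done.

```bash
mkdir -p pics; cat > h.py <<'E'
import numpy as np, cv2
from workcell import get_obs, cams, ticket, boxes_of, ctrl
def world(cam,d,px):
    c=cams.get_calibration(cam);K=np.array(c["mtx"]);px=np.atleast_2d(px).astype(int)
    z=d[px[:,1],px[:,0]];r=np.c_[px,np.ones(len(px))]@np.linalg.inv(K).T*z[:,None]
    return (r-np.array(c["t"]))@np.array(c["R"])
def cloud(cam,d):
    v,u=np.nonzero(d>0);return np.c_[u,v],world(cam,d,np.c_[u,v])
E
python3 - <<'E'
from h import *
for n in("scene","top"):
    im,d=cams.get_image(n);cv2.imwrite(f"pics/{n}.png",im[:,:,::-1]);np.save(n,d)
    for t in["analyser","drawer_front","lid_edge","lid_hinge","start_key_top","standby_key_top","vial","pot_a","wash_bottle","tip_box","pipette","tube_rack"]:
        for b in boxes_of(n,t)[:2]:
            print(n,t,round(b["score"],2),np.round(b["centre"]),world(n,d,b["centre"])[0].round())
print(get_obs())
E
```

```text
scene analyser 0.81 [298. 313.] [ 669. -186.  120.]
scene drawer_front 0.46 [335. 255.] [559.  64.  60.]
scene lid_edge 0.82 [310. 294.] [ 686. -170.  169.]
scene lid_hinge 0.91 [312. 291.] [ 688. -167.  173.]
scene start_key_top 0.58 [259. 254.] [ 481. -100.  120.]
scene standby_key_top 0.62 [288. 254.] [527. -62. 119.]
scene vial 0.56 [247. 274.] [ 515. -169.  126.]
scene pot_a 0.9 [346. 208.] [439. 261.  47.]
scene pot_a 0.84 [285. 245.] [443.  18.  58.]
scene wash_bottle 0.78 [112. 360.] [ 484. -472.  100.]
scene tip_box 0.86 [428. 247.] [709. 228.  64.]
scene pipette 0.85 [354. 189.] [370. 389.  18.]
scene tube_rack 0.82 [451. 208.] [653. 447.  44.]
scene tube_rack 0.37 [285. 255.] [524. -67. 118.]
top analyser 0.75 [383. 229.] [ 587. -128.   94.]
top analyser 0.74 [356. 250.] [537. -66. 109.]
top drawer_front 0.72 [309. 239.] [573.  39.  34.]
top drawer_front 0.51 [152. 325.] [372. 391.  23.]
top lid_edge 0.77 [405. 181.] [ 684. -169.  143.]
top lid_hinge 0.9 [405. 180.] [ 666. -161.  222.]
top start_key_top 0.65 [208. 304.] [419. 261.  60.]
top start_key_top 0.5 [367. 280.] [4
[... 479 characters left out ...]
214.] [613. 434.  92.]
{'t': 1.3, 'qpos': array([-1.33598484e+00,  4.23162528e-01,  1.62992401e+00,  4.01199276e-06,
        1.08860725e+00, -1.89989778e-02]), 'qvel': array([-0.000371  , -0.00027984,  0.00014299, -0.0017583 , -0.00209074,
       -0.00136525]), 'joint_torque': array([ 5.30998368e-04, -5.44566464e+01, -2.74042010e+01,  6.46561850e-02,
        1.68465095e-02, -4.83232697e-06]), 'ee_pos': array([ 156.95146667, -604.93230939,  222.62654084]), 'orientation': array([-3.11622927e+00, -3.97599600e-01,  1.15567857e-05]), 'ft_force': array([-0.01011187, -0.19307955,  0.2118002 ]), 'moment': array([ 0.07704707,  0.00290595, -0.03323151]), 'grasp_force': 0.0, 'width': 88.04900960026117}
```

View pics/scene.png

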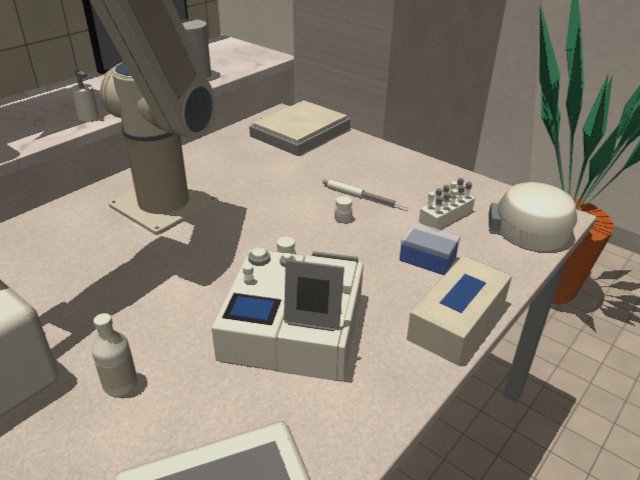

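View pics/top.png

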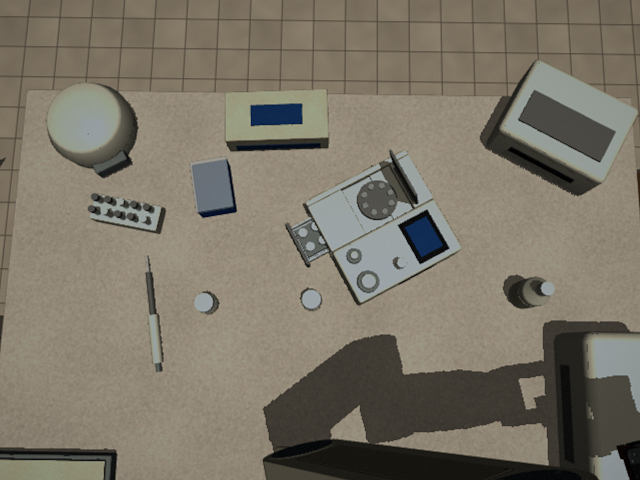

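The top picture shows the analyser around (383,228), its front facing image-left. The drawer is at (308,241), the lid upright at (403,180), the large key at (368,281) and the small key at (354,256). Next I fit the analyser's pose.

```bash
cat > fit.py <<'E'
from h import *
from scipy.optimize import minimize
dt=np.load("top.npy");ds=np.load("scene.npy")
_,P=cloud("top",dt);_,S=cloud("scene",ds)
c0=np.array([610,-110]);
def near(P,z0,z1,r=210):return P[(P[:,2]>z0)&(P[:,2]<z1)&(np.hypot(*(P[:,:2]-c0).T)<r)]
for n,Q in(("top",near(P,86,104)),("scene",near(S,86,104)),("both",np.r_[near(P,86,104),near(S,86,104)])):
    r=cv2.minAreaRect(Q[:,:2].astype(np.float32));print(n,len(Q),np.median(Q[:,2]),r)
# robust: max points inside a 260 square at minus outside
Q=np.r_[near(P,86,104),near(S,86,104)][:,:2]
def loc(Q,p):
    d=Q-p[:2];c,s=np.cos(p[2]),np.sin(p[2]);return np.c_[d@[c,s],d@[-s,c]]
def cost(p):
    a=np.abs(loc(Q,p)).max(1);return np.maximum(a-130,0).clip(0,15).sum()+0.0
K=np.array([[472,-89],[526,-64]]);KL=np.array([[-92,-96],[-92,-32]])
f=lambda p:cost(p)+.3*np.sum((loc(K,p)-KL)**2)
p=minimize(f,[600,-110,-1.12],method="Nelder-Mead").x
print("pose",p,np.degrees(p[2]),loc(K,p))
for n,C in(("top",P),("scene",S)):
    L=np.c_[loc(C[:,:2],p),C[:,2]]
    m=(np.abs(L[:,1]-58)<45)&(L[:,2]>112)&(L[:,0]>-40)&(L[:,0]<130)&(L[:,2]<260);A=L[m]
    if len(A)>20:
        print(n,"lid",len(A),A.min(0).round(),A.max(0).round(),[ (z,np.median(A[abs(A[:,2]-z)<8,0]).round()) for z in range(120,235,20)])
    m=(np.abs(L[:,1]-58)<60)&(L[:,2]>50)&(L[:,2]<72)&(L[:,0]<-140)&(L[:,0]>-260);A=L[m]
    if len(A)>5:print(n,"drawer",len(A),np.percentile(A[:,0],[0,2,10,50]).round(),np.percentile(A[:,1],[2,98]).round())
    for q in([434,25],[425,261],[515,-169]):print(q,loc(np.array([q]),p).round())
np.save("pose",p)
E
python3 fit.py
```

```text
top 10311 95.7674094449927 ((598.9203491210938, -129.01080322265625), (260.78009033203125, 261.65216064453125), 28.92934226989746)
scene 6872 96.50616702187665 ((602.0685424804688, -126.88888549804688), (259.4614562988281, 266.37744140625), 28.88109016418457)
both 17183 96.13707920613749 ((600.1456298828125, -127.9345703125), (263.9580078125, 266.1695556640625), 28.966777801513672)
pose [ 600.4889309  -128.46055553   -1.06404815] -60.965468094525775 [[-96.86183194 -93.18973291]
 [-92.51183611 -33.84263916]]
top lid 240 [ 59.  13. 113.] [ 82. 102. 234.] [(120, np.float64(81.0)), (140, np.float64(77.0)), (160, np.float64(73.0)), (180, np.float64(68.0)), (200, np.float64(64.0)), (220, np.float64(61.0))]
top drawer 296 [-191. -191. -190. -185.] [  6. 104.]
[434, 25] [[-215.  -71.]]
[425, 261] [[-426.   36.]]
[515, -169] [[ -6. -94.]]
scene lid 2751 [ 57.  13. 112.] [ 92. 103. 232.] [(120, np.float64(86.0)), (140, np.float64(83.0)), (160, np.float64(79.0)), (180, np.float64(74.0)), (200, np.float64(70.0)), (220, np.float64(66.0))]
scene drawer 214 [-196. -193. -190. -185.] [ 10. 112.]
[434, 25] [[-215.  -71.]]
[425, 261] [[-426.   36.]]
[515, -169] [[ -6. -94.]]
```

```bash
python3 - <<'E'
from h import *
_,P=cloud("top",np.load("top.npy"));_,S=cloud("scene",np.load("scene.npy"))
for n,C in(("top",P),("scene",S)):
  for x in range(0,900,100):
    print(n,x,[int(np.percentile(q,98)) if len(q:=C[(abs(C[:,0]-x)<50)&(abs(C[:,1]-y)<50)][:,2])>5 else None for y in range(-900,1,100)])
E
```

```text
top 0 [None, None, None, None, None, None, None, None, None, None]
top 100 [None, None, None, 232, 347, 6, 6, 6, 6, 518]
top 200 [None, None, None, 196, 345, 6, 6, 837, 731, 609]
top 300 [None, None, None, 195, 192, 6, 6, 6, 5, 5]
top 400 [None, None, 6, 190, 185, 123, 6, 6, 98, 62]
top 500 [None, None, 7, 6, 171, 138, 99, 137, 119, 98]
top 600 [None, None, 6, 7, 6, 6, 101, 193, 100, 100]
top 700 [None, 0, 7, 134, 130, 6, 6, 228, 226, 99]
top 800 [None, 0, 134, 139, 138, 135, 6, 97, 6, 83]
scene 0 [None, None, None, None, 3, 4, 4, 4, 385, 390]
scene 100 [None, None, None, None, 3, 4, 4, 587, 539, 320]
scene 200 [None, None, None, None, 4, 3, 3, 596, 587, 562]
scene 300 [None, None, None, 192, 191, 4, 3, 4, 4, 4]
scene 400 [None, None, 3, 186, 186, 4, 3, 3, 95, 62]
scene 500 [None, None, 3, 3, 169, 136, 97, 138, 119, 104]
scene 600 [None, None, None, 3, 3, 3, 98, 221, 99, 99]
scene 700 [None, None, None, 133, 132, 3, 3, 221, 227, 97]
scene 800 [None, None, None, 136, 136, 136, 3, 96, 77, 82]
```

```bash
python3 -m creep '[0,0,0.04,0,0.03,0.02,0.07,0.02,0.06,0.044,0.07,0.05,0.09,0.066,0.07,0.1,0.12,0.088,0.07,0.15,0.15,0.11,0.07,0.2,0.18,0.132,0.07,0.25,0.21,0.154,0.07,0.25,0.24,0.176,0.07,0.25,0.27,0.198,0.07,0.25]' 0
python3 -m creep '[0.03,0.022,0,0,0.06,0.044,0,0,0.09,0.066,0,0,0.12,0.088,0,0,0.15,0.11,0,0,0.18,0.132,0,0,0.21,0.154,0,0,0.24,0.176,0,0,0.27,0.198,0,0,0.284,0.208,0,0]'
```

```text
t: 2.13
ee_pos: [428.2, -405.7, 292.9]
orientation: [3.042, 0.783, 0.0]
ft_force: [0.1, -0.5, -0.6]
width: 24.9
grasp_force: 0.0
t: 2.97
ee_pos: [713.9, -195.7, 292.3]
orientation: [-3.041, -0.787, -0.002]
ft_force: [0.4, 0.6, -0.4]
width: 0.5
grasp_force: 0.0
```

```bash
python3 -m creep '[0,0,-0.04,0,0,0,-0.08,0,-0.005,0.009,-0.093,0,-0.0107,0.0192,-0.093,0,-0.0145,0.0262,-0.093,0,-0.0194,0.035,-0.093,0,-0.0233,0.042,-0.095,0,-0.0267,0.0481,-0.098,0,-0.0295,0.0533,-0.1,0,-0.032,0.0578,-0.102,0]'
python3 - <<'E'
from h import *
im,d=cams.get_image("scene");cv2.imwrite("pics/s2.png",cv2.resize(im[200:400,160:420,::-1],(780,600)))
E
```

```text
t: 3.8
ee_pos: [679.3, -140.7, 191.8]
orientation: [3.042, 0.783, 0.003]
ft_force: [1.1, -0.7, 1.6]
width: 0.6
grasp_force: 0.7
```

View pics/s2.png

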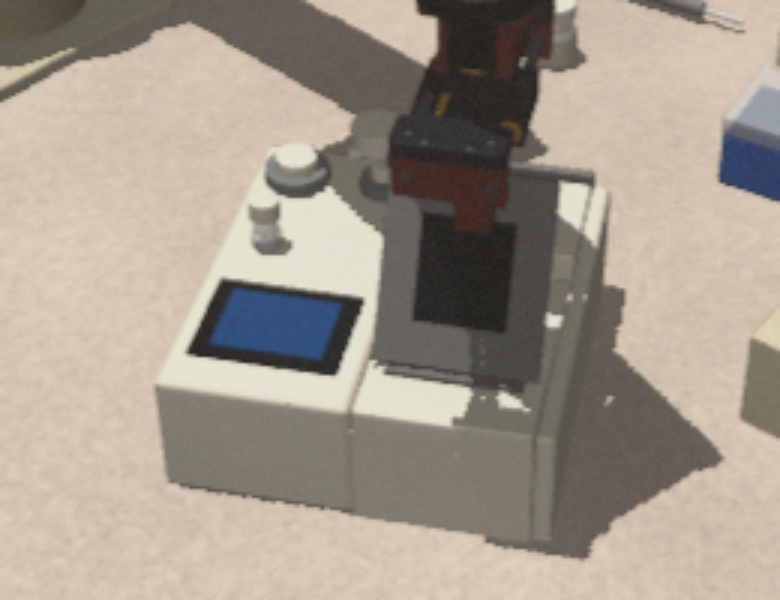

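The fingertip is on the lid's outer face near its free edge (crop 470,215), and the lid is tilting. I'll follow the arc down.

```bash
python3 -m creep '[-0.0058,0.0105,-0.009,0,-0.0121,0.0219,-0.02,0,-0.0165,0.0298,-0.032,0,-0.0209,0.0376,-0.046,0,-0.0228,0.0411,-0.055,0,-0.0243,0.0438,-0.065,0,-0.0252,0.0455,-0.075,0,-0.0257,0.0464,-0.083,0,-0.0257,0.0464,-0.087,0,-0.0257,0.0464,-0.089,0]'
python3 -m creep '[0,0,0,0,0,0,0,0]'
```

```text
t: 4.68
ee_pos: [653.1, -94.6, 103.8]
orientation: [-3.041, -0.782, 0.002]
ft_force: [-14.4, 6.2, 35.5]
width: 0.4
grasp_force: 17.9
t: 4.85
ee_pos: [653.0, -94.6, 104.0]
orientation: [-3.042, -0.782, 0.001]
ft_force: [-9.1, 4.1, 20.1]
width: 0.2
grasp_force: 10.6
```

```bash
python3 -m creep '[0,0,0.03,0,0,0,0.06,0,-0.0185,0.032,0.06,0,-0.037,0.064,0.06,0,-0.0555,0.096,0.06,0,-0.074,0.128,0.06,0,-0.0925,0.16,0.06,0,-0.112,0.194,0.06,0,-0.112,0.194,0.035,0,-0.112,0.194,0.02,0]'
python3 - <<'E'
from h import *
p=np.load("pose.npy");c,s=np.cos(p[2]),np.sin(p[2])
o=get_obs();e=o["ee_pos"]
for n in("scene","top"):
    im,d=cams.get_image(n)
    if n=="scene":cv2.imwrite("pics/s3.png",cv2.resize(im[190:390,200:460,::-1],(780,600)))
    _,C=cloud(n,d);q=C[:,:2]-p[:2];L=np.c_[q@[c,s],q@[-s,c],C[:,2]]
    A=L[(abs(L[:,1]-58)<40)&(L[:,0]>-30)&(L[:,0]<70)&(L[:,2]<130)];print(n,"lid z",[np.median(A[abs(A[:,0]-x)<12,2]).round(1) for x in(-20,0,20,40,60)])
    A=L[(abs(L[:,1]-58)<50)&(L[:,2]>52)&(L[:,2]<66)&(L[:,0]<-140)];print("drawer",len(A),np.percentile(A[:,0],[0,5,20]).round(1) if len(A) else 0)
q=e[:2]-p[:2];print(e,q@[c,s],q@[-s,c],o["ft_force"])
E
```

```text
t: 5.68
ee_pos: [540.7, 100.9, 121.2]
orientation: [3.041, 0.788, 0.002]
ft_force: [-0.5, -0.8, -1.4]
width: 0.1
grasp_force: 0.0
scene lid z [np.float64(104.6), np.float64(104.7), np.float64(104.5), np.float64(104.7), np.float64(104.5)]
drawer 266 [-1172.2 -1152.2 -1130.7]
top lid z [np.float64(104.0), np.float64(104.0), np.float64(104.3), np.float64(104.4), np.float64(103.8)]
drawer 337 [-455.5 -450.5 -443. ]
[540.66679057 100.90887252 121.2495997 ] -229.57784339013153 59.01725868848843 [-0.48108199 -0.79854886 -1.36408357]
```

View pics/s3.png

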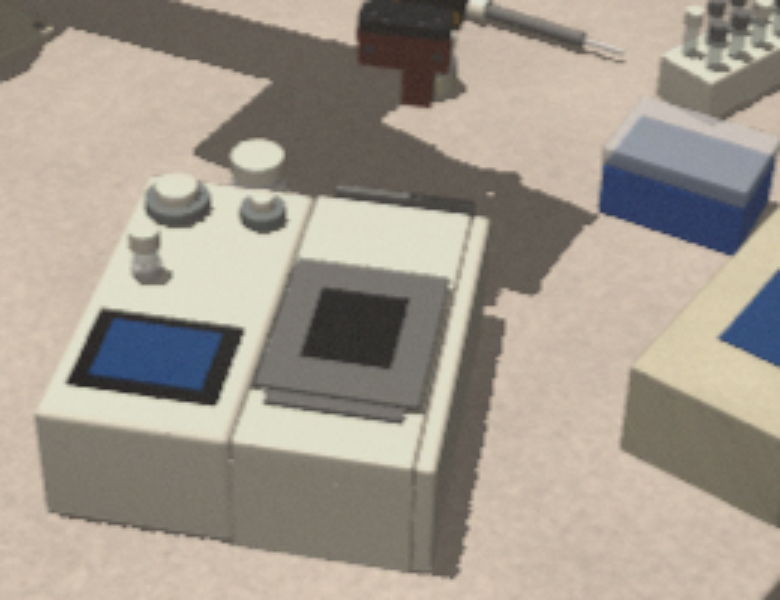

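The lid is shut and level at z ≈ 104. The fingertip (crop 418,90) is in front of the drawer, so I go down and push.

```bash
python3 -m creep '[0,0,-0.035,0,0,0,-0.07,0,0,0,-0.074,0,0.005,-0.009,-0.074,0,0.0097,-0.0175,-0.074,0,0.0145,-0.0262,-0.074,0,0.0194,-0.035,-0.074,0,0.0233,-0.042,-0.074,0,0.0272,-0.049,-0.074,0,0.0301,-0.0542,-0.074,0]'
python3 -m creep '[0.0019,-0.0035,0,0,0.0039,-0.007,0,0,0.0058,-0.0105,0,0,0.0073,-0.0131,0,0,0.0082,-0.0149,0,0,0.0087,-0.0157,0,0]'
```

```text
t: 6.62
ee_pos: [572.5, 44.0, 48.6]
orientation: [3.042, 0.782, 0.003]
ft_force: [-0.0, 2.0, 0.9]
width: 0.3
grasp_force: 0.9
t: 7.12
ee_pos: [579.4, 30.2, 47.6]
orientation: [-3.041, -0.781, 0.002]
ft_force: [-3.4, 11.5, 5.1]
width: 0.5
grasp_force: 6.0
```

```bash
python3 -m creep '[0.0005,-0.0009,0,0,0.001,-0.0017,0,0,0.0014,-0.0026,0,0,0.0014,-0.0026,0,0]'
```

```text
t: 7.45
ee_pos: [579.4, 30.1, 47.6]
orientation: [-3.038, -0.781, 0.005]
ft_force: [-6.3, 20.4, 8.1]
width: 0.2
grasp_force: 10.7
```

```bash
python3 -m creep '[-0.008,0.014,0,0,-0.015,0.026,0,0,-0.015,0.026,0.04,0,-0.015,0.026,0.08,0,-0.015,0.026,0.12,0,-0.015,0.026,0.153,0,-0.03,-0.009,0.153,0,-0.045,-0.045,0.153,0,-0.06,-0.082,0.153,0,-0.08,-0.105,0.153,0]'
python3 -m creep '[-0.029,-0.017,0,0,-0.029,-0.017,0,0,-0.029,-0.017,0,0]'
python3 - <<'E'
from h import *
from scipy.spatial.transform import Rotation as Ro
p=np.load("pose.npy");c,s=np.cos(p[2]),np.sin(p[2])
print(get_obs()["ee_pos"])
o=get_obs();im,d=cams.get_image("wrist");cv2.imwrite("pics/w.png",im[:,:,::-1])
C=cams.get_calibration("wrist");K=np.array(C["mtx"]);M=np.array(C["mount"]);R=Ro.from_rotvec(o["orientation"]).as_matrix()
v,u=np.nonzero(d>0);z=d[v,u];X=np.c_[u,v,np.ones(len(u))]@np.linalg.inv(K).T*z[:,None]
W=(X@M[:3,:3].T+M[:3,3])@R.T+o["ee_pos"]
def L(W):q=W[:,:2]-p[:2];return np.c_[q@[c,s],q@[-s,c],W[:,2]]
l=L(W)
for y0 in(-96,-32):
    A=W[(np.hypot(l[:,0]+92,l[:,1]-y0)<26)&(l[:,2]>112)&(l[:,2]<135)]
    if len(A):
        t=np.percentile(A[:,2],90);B=A[A[:,2]>t-3];(cc,r)=cv2.minEnclosingCircle(B[:,:2].astype(np.float32));print("wrist key",y0,len(A),t,cc,r,B.mean(0))
for n in("scene","top"):
    im,d=cams.get_image(n);_,Q=cloud(n,d);l=L(Q)
    A=l[(abs(l[:,1]-58)<50)&(l[:,2]>40)&(l[:,2]<66)&(l[:,0]<-120)&(l[:,0]>-220)];print(n,"drawer",len(A),np.percentile(A[:,0],[0,5,20]).round(1) if len(A) else 0)
    for b in boxes_of(n,"start_key_top")[:2]:print(b["score"],world(n,d,b["centre"])[0].round())
E
```

```text
t: 8.28
ee_pos: [501.0, -80.2, 200.9]
orientation: [3.041, 0.783, 0.001]
ft_force: [0.7, 0.5, -0.5]
width: 0.4
grasp_force: 0.0
t: 8.53
ee_pos: [471.0, -95.8, 200.6]
orientation: [3.043, 0.78, -0.001]
ft_force: [-0.6, 0.3, -1.3]
width: 0.6
grasp_force: 0.0
[471.03508905 -95.75841826 200.57593406]
wrist key -96 1276 118.2732890110992 (471.75909423828125, -91.35071563720703) 15.590556144714355 [471.9807664  -91.15242652 117.36867984]
wrist key -32 475 118.13555635740477 (527.1966552734375, -60.543968200683594) 8.572461128234863 [527.35357414 -60.57689857 117.18772154]
scene drawer 0 0
0.28 [ 656. -185.  103.]
top drawer 182 [-138.9 -138.5 -138. ]
```

View pics/w.png

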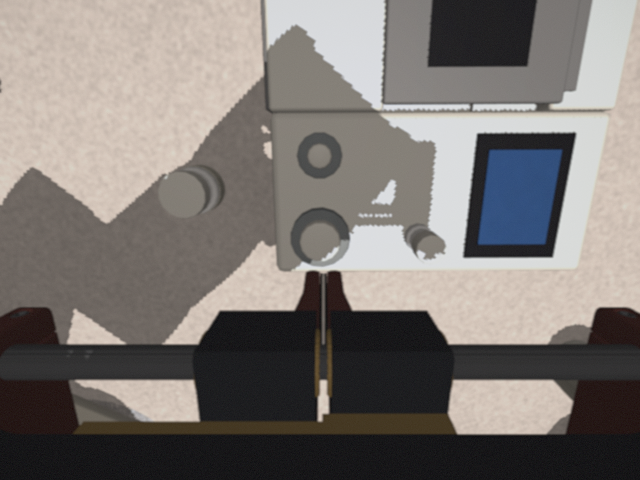

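The drawer is home (face at x_a = -138). The picture shows the large key at (320,237), measured at world (472,-91,118), and the vial at (430,240) is clear. I'll centre over the key and press.

```bash
python3 -m creep '[0.001,0.0045,-0.02,0,0.001,0.0045,-0.05,0,0.001,0.0045,-0.07,0,0.001,0.0045,-0.077,0,0.001,0.0045,-0.08,0,0.001,0.0045,-0.083,0,0.001,0.0045,-0.085,0,0.001,0.0045,-0.087,0,0.001,0.0045,-0.088,0,0.001,0.0045,-0.088,0]'
python3 -m creep '[0,0,-0.001,0,0,0,-0.002,0,0,0,-0.002,0]'
```

```text
t: 9.62
ee_pos: [474.1, -90.7, 113.3]
orientation: [3.042, 0.783, 0.003]
ft_force: [0.9, 3.0, 3.8]
width: 0.3
grasp_force: 1.7
t: 9.87
ee_pos: [474.2, -90.7, 112.1]
orientation: [3.042, 0.783, 0.002]
ft_force: [-2.6, 5.3, 16.0]
width: 0.7
grasp_force: 8.0
```

Force has risen from 4 N (spring) to 16 N, which suggests the bottom stop. One more small push to confirm it, then release.

```bash
python3 -m creep '[0,0,-0.001,0,0,0,-0.0015,0,0,0,-0.0015,0,0,0,-0.0015,0]'
python3 -m creep '[0,0,0.01,0,0,0,0.03,0,0,0,0.06,0,0,0,0.09,0,-0.02,-0.01,0.12,0,-0.04,-0.02,0.15,0,-0.06,-0.04,0.17,0,-0.08,-0.06,0.17,0,-0.1,-0.08,0.17,0,-0.12,-0.1,0.17,0]'
python3 - <<'E'
from h import *
p=np.load("pose.npy");c,s=np.cos(p[2]),np.sin(p[2])
old={n:np.load(n+".npy") for n in("scene","top")}
for n in("scene","top"):
    im,d=cams.get_image(n);cv2.imwrite(f"pics/{n}_f.png",im[:,:,::-1])
    _,C=cloud(n,d);q=C[:,:2]-p[:2];L=np.c_[q@[c,s],q@[-s,c],C[:,2]]
    f=lambda x,y,r=8:np.median(L[np.hypot(L[:,0]-x,L[:,1]-y)<r,2]).round(1)
    print(n,"lid",[f(x,58) for x in(-30,0,60)],"keys",f(-95,-95),f(-93,-32,6))
    A=L[(abs(L[:,1]-58)<50)&(L[:,2]>40)&(L[:,2]<66)&(L[:,0]<-120)&(L[:,0]>-220)];print("drawer",np.percentile(A[:,0],[0,5,20]).round(1) if len(A) else 0)
    for t in("pot_a","vial"):
        for b in boxes_of(n,t)[:2]:print(t,b["score"],world(n,d,b["centre"])[0].round())
E
```

```text
t: 10.2
ee_pos: [474.3, -90.7, 111.7]
orientation: [3.042, 0.783, 0.003]
ft_force: [-7.2, 5.3, 30.8]
width: 0.3
grasp_force: 15.5
t: 11.03
ee_pos: [352.5, -191.8, 279.9]
orientation: [3.04, 0.783, 0.002]
ft_force: [0.3, 0.4, -0.9]
width: 0.1
grasp_force: 0.0
scene lid [np.float64(105.1), np.float64(104.5), np.float64(104.5)] keys 118.5 117.8
drawer 0
pot_a 0.79 [448.  20.  60.]
pot_a 0.67 [443. 256.  45.]
vial 0.68 [ 517. -171.  128.]
vial 0.5 [ 657. -178.  105.]
top lid [np.float64(104.3), np.float64(102.9), np.float64(104.0)] keys 117.8 119.0
drawer [-138.9 -138.7 -137.8]
pot_a 0.8 [422. 262.  56.]
pot_a 0.75 [430.  34.  60.]
vial 0.58 [ 506. -159.  133.]
vial 0.58 [580.  16.  57.]
```

View pics/top_f.png

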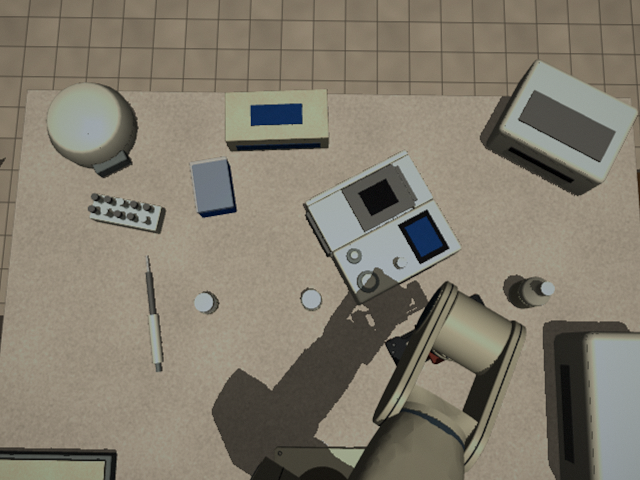

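The top picture shows the lid shut at (380,193), the drawer closed, and the pots and vial where they were. Before handing in, I'm checking that the housing rim couldn't have stopped the fingertip early.

```bash
python3 - <<'E'
from h import *
for n in("top","scene"):
    im,d=cams.get_image(n);_,C=cloud(n,d);r=np.hypot(C[:,0]-472,C[:,1]+91.3)
    print(n,[(a,np.percentile(C[(r>=a)&(r<a+2),2],[10,50,90]).round(1)) for a in range(0,30,2)])
E
```

```text
top [(0, array([117.4, 118.5, 119.7])), (2, array([115.6, 118.5, 119.5])), (4, array([115.2, 117.8, 121.5])), (6, array([115.8, 118.2, 121. ])), (8, array([113.9, 117.3, 119.4])), (10, array([114.3, 117.6, 119.9])), (12, array([108.7, 116.1, 120.2])), (14, array([105.1, 108.7, 119.1])), (16, array([105.7, 111.1, 117.8])), (18, array([105.4, 109.3, 114.9])), (20, array([ 94.4, 106.5, 110.8])), (22, array([ 94.6, 102.8, 109.2])), (24, array([ 93.9,  99.4, 108.9])), (26, array([ 92.5,  95.9, 107.3])), (28, array([92.4, 96.2, 98.6]))]
scene [(0, array([116.5, 117.2, 117.9])), (2, array([116.9, 117.1, 119.2])), (4, array([117.3, 118.1, 119.7])), (6, array([117.1, 118. , 119.8])), (8, array([115.9, 117.8, 119.6])), (10, array([116.9, 117.7, 119.3])), (12, array([114.4, 118.1, 120.4])), (14, array([107.7, 114.4, 117.7])), (16, array([106.7, 112.2, 118.2])), (18, array([106.1, 108.6, 110.7])), (20, array([101.7, 107.4, 108.9])), (22, array([ 96.9, 103.9, 109.1])), (24, array([ 95.8, 100.4, 108.2])), (26, array([ 95.7,  98. , 107.4])), (28, array([ 94.8,  96.7, 101.5]))]
```

The housing rim is at about 108 mm, below the 112 mm stop, so it was the key itself that bottomed out, after its full travel of about 6 mm.

```bash
python3 -c "
from workcell import ticket
print(ticket.close_job())"
```

```text
the job is handed in; nothing more can be done
None
```

I shut the lid, pushed the drawer home, then pressed the larger key to its stop and it sprang back. The smaller key, vial and pots show no disturbance in the final images, and the job is handed in at about 11 s.

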